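# Fit and lock the missing quarter-turn fastener of a compressor switch box

## Robot

A 7-joint arm with a two-finger parallel gripper is mounted at the origin on the work surface. World frame = base frame: x ahead of the robot, y to its left, z up, the work surface at z = 0. Lengths are in m, angles in rad, forces in N, time in s.
With the tool pointing down it reaches from about 0.4 to 0.75 m from the base axis. Payload 19.5 kg.
Tool frame: the origin (TCP) lies at the very end of the fingers, on their centre line; the grasp point (between the pads) lies 19 mm behind it; z points along the fingers, y is the direction in which the jaws open and shut (so a half turn about z gives the same grasp; the last joint's range is limited). The gripper opens to 85 mm and grips with 20 to 120 N. Pads are 22 mm wide; open, the fingers measure 114 mm over their backs; the gripper's body (76 mm by 85 mm) begins 54 mm behind the grasp point. The pads swing forward as they close: fully open they stand 13 mm farther back than shut.
Start: joints at [-1.174, 0.707, -0.028, 1.485, 0.022, 0.951, -0.075], TCP at [0.244, 0.521, 0.231] pointing down, gripper open.
Joint ranges: [-2.71, 2.71], [-0.32, 2.16], [-1.57, 1.52], [0, 2.45], [-1.46, 4.6], [0, 2.02], [-2.83, 2.83]. Speed limits (rad/s): [1.89, 1.89, 2.57, 2.57, 3.01, 3.01, 3.01].

## Interface

Orientations are given as a unit quaternion [x, y, z, w].
In Python, from bench import sensors, vision, workorder gives the robot as it stands.
- The arm moves only by the tool arm_command, never from a script. Its argument "rows" is a list of rows, each a list of 7 numbers: the shift along the tool's x, y, z in mm, then the turn, a rotation vector about the tool's x, y, z in rad, then the closure, from -1 (fully open) to 1 (shut). A call has 1 to 10 rows; each row shifts and turns the commanded pose from where the row before left it, along the tool's axes as they then stand; what a row does not reach is not made up. A row lasts 1/8 s, in which the tool goes at most 62.5 mm and 10.7 degrees, less where a joint would pass 70% of its speed; a pose out of reach is approached as far as the arm can. A call with a gripper value outside its range is refused whole. The fingers move at their own pace and stop on an object; "grip_force" is the grip in N (left out, the last holds). Time passes only in rows, so rows that do not move let the fingers close. It gives the time, the measured TCP pose, the force and the opening at its end, in the units of the state.
- sensors.state(): the state, without advancing time (a new reading comes with each control period).
- vision.snapshot(name): name is "scene" or "top" or "wrist"; returns the picture (400x640x3 uint8, red, green, blue); there is no depth.
- vision.camera_info(name): a dict with "K" (3x3 intrinsics, pixels), "xyz" and "attitude" of the camera in the world; the wrist camera has in their place "T_tool_cam" (4x4, takes a point from camera to tool coordinates, whose origin is the TCP and whose axes are the flange's). Camera axes: x right, y up, looking along -z (the intrinsics and any distortion apply to the point x, -y, -z); pixel columns grow to the right and rows downward; lengths in m; the calibration is good to about 2 mm. The wrist camera is an equidistant fisheye: a pixel r from the principal point sees the ray r / f radians off the axis. A picture is of the moment at which its call begins: read the wrist's pose just before it. camera_info takes no time and is no camera call.
- workorder.close_job(): hands the job in, once; it reports no verdict.
The state is a dict: "t": time; "joints": joint angles; "dq": joint speeds; "joint_efforts": joint torques, N m; "tcp_pos": TCP position; "ee_rot": TCP orientation; "force": force on the tool from outside, world axes, zero at the start; "moment": the same for the moment, N m; "grip_width": opening from 0.0 (shut) to 1.0 (fully open).
Only numpy, scipy, OpenCV 4.12 (cv2) and the standard library are available. Lean on these libraries where they do the work, as an engineer would, in place of code of your own. Each camera call takes 0.05 s, during which the arm holds its last target.

## Task

The cover of the blue switch box is on, but one of its two quarter-turn fasteners is missing. Take the fastener with the orange wing grip out of the wooden rack, line its crossbar up with the open slot in the cover, push it in until its flange lies flush on the cover, then give it a quarter turn so that the wing stands square across the slot, and let go. Leave the blue-winged and the black-knobbed fasteners alone in the rack.

Things in the scene. Friction and masses are not known exactly. Their poses are not given: they have to be found in the camera images.
- stud_grip (a point): Centre of the loose fastener's orange wing, 46 mm long (x) x 14 wide (y) x 40 tall, half-way up; z up (all sizes in mm). Underside of its round flange (74 across, 8 thick) 28 below; beneath it a 14 thick shank, then a steel crossbar 46 x 12 x 10 parallel to the wing, lowest face 24 below the flange. 120 g. Upright, any yaw, in one of 3 pockets (54 square, 95 apart) of a 48 tall wooden rack, flange on the rack's top.
- slot (a point): Centre of the open dark slot, 60 mm long (x) x 26 wide (y), at the top face of the 6 thick light grey cover of a fixed, hollow blue box (170 x 240 x 70 tall); z up. 58 free depth under the cover: with the flange on the cover the bar turns freely either way and stays where left. A fixed, already locked orange sister fastener stands 125 mm away along +y: not the one to take.
- pin_grip (a point): Centre of the blue wing of another fastener in the rack, half-way up: same wing and flange as the orange one, plain round pin below. To be left alone.
- knob_grip (a point): Centre of the black round knob (46 mm across, 40 mm tall) of a third fastener in the rack, half-way up, on the same flange. To be left alone.
There are look-alikes about, which are no part of the job. What is shaped like the part that bears stud_grip but green or turquoise is not meant.

How it is judged:
At the end, for the whole second after the job is handed in: The orange-winged fastener sits within 15 mm of the slot's centre, flange flat on the cover (5 mm, 7 degrees), wing square across the slot within 20 degrees; the blue-winged and black-knobbed fasteners are within 30 mm of where they stood (horizontal distance between stud_grip and slot below 0.015 m and z of stud_grip in the frame of slot between 0.023 and 0.033 m and angle between stud_grip's own z axis and vertical below 0.12 rad and angle between the x axis of stud_grip and the y axis of slot, either way round below 0.35 rad and distance of each of pin_grip, knob_grip from where it was at the start of the episode below 0.03 m); the robot touches nothing.
It fails at once if the blue-winged or the black-knobbed fastener is moved by more than 30 mm (distance of any of pin_grip, knob_grip from where it was at the start of the episode above 0.03 m).
It also fails if it takes over 40 s, if anything falls off the work surface, if the arm or the gripper's body presses on something with over 40 N, if the wrist force passes 120 N, or if a joint passes its speed limit or range.

## Working session

There is one attempt and no reset: what is moved stays moved. The work goes in short steps, Python scripts to look and compute and a tool call to move; the robot and the scene stay as the last step left them, time stands still between calls to the robot, and variables do not carry over. Pictures are saved under pics/ and viewed, and the job is handed in when it is done.

Besides the shell and the picture viewer there is one more tool, called after "Call:" in YAML: its name, and indented under it one key for each argument. arm_command: Moves the arm, as the interface text tells. Its arguments: {"type":"object","properties":{"rows":{"type":"array","items":{"type":"array","items":{"type":"number"}}},"grip_force":{"type":"number"}},"required":["rows"]}

```bash
ls; mkdir -p pics
python3 - <<'E'
from bench import sensors, vision
import cv2,numpy as np
np.set_printoptions(precision=4,suppress=True)
print(sensors.state())
for n in ["scene","top","wrist"]:
    print(n,vision.camera_info(n))
    im=vision.snapshot(n); cv2.imwrite(f"pics/{n}0.png",im[:,:,::-1])
E
```

```text
pics
{'t': 0.0, 'joints': array([-1.1738,  0.7071, -0.0276,  1.485 ,  0.022 ,  0.9509, -0.0755]), 'dq': array([ 0.0005, -0.0007,  0.0009,  0.0002, -0.0003, -0.0005,  0.0001]), 'joint_efforts': array([  0.0001, -88.3198,   1.2343, -23.6159,   0.0169,   0.0068,
        -0.    ]), 'tcp_pos': array([0.2441, 0.5203, 0.2308]), 'ee_rot': array([ 0.2176,  0.976 , -0.0005, -0.0001]), 'force': array([1.8559, 0.4869, 0.857 ]), 'moment': array([ 0.0264,  0.0028, -0.032 ]), 'grip_width': 0.9982321998097116}
scene {'K': array([[399.1719,   0.    , 322.7015],
       [  0.    , 399.1719, 195.7767],
       [  0.    ,   0.    ,   1.    ]]), 'xyz': array([0.9855, 0.1426, 0.9397]), 'attitude': array([0.1555, 0.2448, 0.817 , 0.4984])}
top {'K': array([[430.1954,   0.    , 317.4635],
       [  0.    , 430.1954, 194.8122],
       [  0.    ,   0.    ,   1.    ]]), 'xyz': array([ 0.4496, -0.1155,  1.2225]), 'attitude': array([-0.0321,  0.0134,  0.7134, -0.6999])}
wrist {'K': array([[309.7069,   0.    , 317.4494],
       [  0.    , 309.7069, 200.2074],
       [  0.    ,   0.    ,   1.    ]]), 'T_tool_cam': array([[ 0.0009,  0.9558,  0.294 ,  0.0758],
       [ 1.    , -0.0011,  0.0004, -0.    ],
       [ 0.0007,  0.294 , -0.9558, -0.143 ],
       [ 0.    ,  0.    ,  0.    ,  1.    ]])}
```

View pics/top0.png

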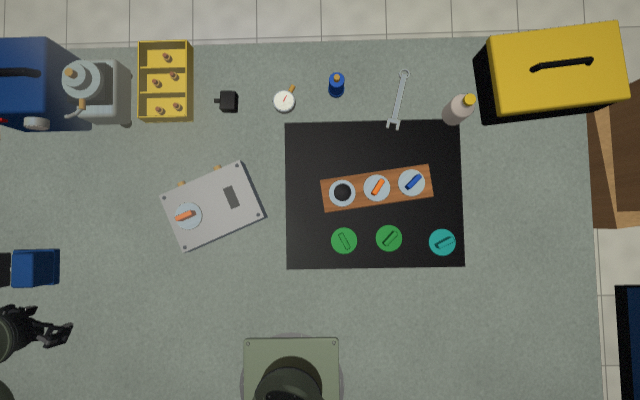

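View pics/scene0.png

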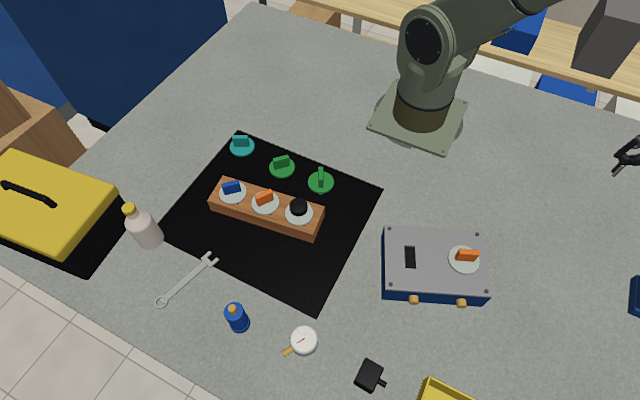

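View pics/wrist0.png

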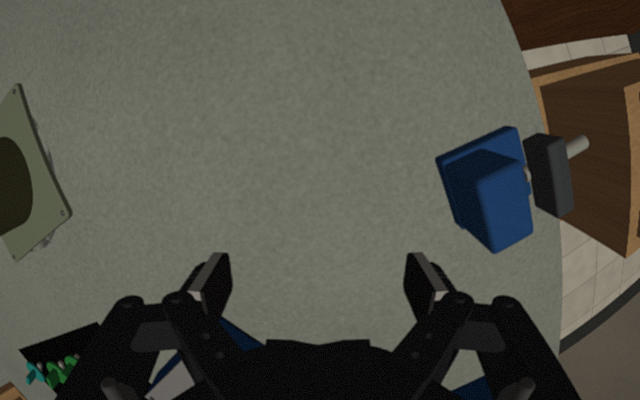

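```bash
cat > h.py <<'E'
import numpy as np,cv2
from scipy.spatial.transform import Rotation as R
from bench import sensors, vision
np.set_printoptions(precision=4,suppress=True)
def ray(n,px,T=None):
    c=vision.camera_info(n);K=c["K"];u=np.array([(px[0]-K[0,2])/K[0,0],(px[1]-K[1,2])/K[1,1]])
    if n=="wrist":
        th=np.hypot(*u); s=np.sin(th)/th if th>1e-9 else 1
        d=np.array([u[0]*s,-u[1]*s,-np.cos(th)])
        M=T@c["T_tool_cam"]; return M[:3,3],M[:3,:3]@d
    d=np.array([u[0],-u[1],-1.])
    return c["xyz"],R.from_quat(c["attitude"]).as_matrix()@d
def toolT(s):
    T=np.eye(4);T[:3,:3]=R.from_quat(s["ee_rot"]).as_matrix();T[:3,3]=s["tcp_pos"];return T
def plane(n,px,z,T=None):
    o,d=ray(n,px,T);return o+d*(z-o[2])/d[2]
def tri(a,b):
    (o1,d1),(o2,d2)=a,b;d1=d1/np.linalg.norm(d1);d2=d2/np.linalg.norm(d2)
    A=np.c_[d1,-d2];t=np.linalg.lstsq(A,o2-o1,rcond=None)[0]
    p,q=o1+d1*t[0],o2+d2*t[1];return (p+q)/2,np.linalg.norm(p-q)
def orange(im):
    h=cv2.cvtColor(im,cv2.COLOR_RGB2HSV);return cv2.inRange(h,(3,150,120),(18,255,255))
def rect(c):
    (cx,cy),(w,hh),a=cv2.minAreaRect(c);return (cx,cy),cv2.boxPoints(cv2.minAreaRect(c))
E
python3 - <<'E'
from h import *
for n in ["top","scene"]:
    im=cv2.imread(f"pics/{n}0.png")[:,:,::-1].copy()
    hsv=cv2.cvtColor(im,cv2.COLOR_RGB2HSV)
    for nm,m in [("orange",orange(im)),("blue",cv2.inRange(hsv,(105,120,60),(125,255,255))),("dark",cv2.inRange(hsv,(0,0,0),(180,255,75)))]:
        cs,_=cv2.findContours(m,cv2.RETR_LIST,cv2.CHAIN_APPROX_NONE)
        for c in cs:
            a=cv2.contourArea(c)
            if 40<a<1500:
                (p,b)=rect(c);print(n,nm,a,np.array(p),b.round(1).tolist())
E
python3 - <<'E'
import cv2
im=cv2.imread("pics/top0.png")
cv2.imwrite("pics/c1.png",cv2.resize(im[150:270,150:290],None,fx=5,fy=5,interpolation=2)[:600])
cv2.imwrite("pics/c2.png",cv2.resize(im[150:230,310:440],None,fx=6,fy=6,interpolation=2))
E
```

```text
top orange 67.5 [377.6176 186.4706] [[371.20001220703125, 192.3000030517578], [379.79998779296875, 178.10000610351562], [384.0, 180.60000610351562], [375.5, 194.89999389648438]]
top blue 800.0 [ 32.5 268. ] [[11.0, 249.0], [54.0, 249.0], [54.0, 287.0], [11.0, 287.0]]
top blue 82.0 [413.  181.5] [[404.5, 186.5], [418.0, 173.0], [421.5, 176.5], [408.0, 190.0]]
top blue 59.5 [336.25  77.75] [[330.0, 78.0], [336.5, 71.5], [342.5, 77.5], [336.0, 84.0]]
top blue 299.5 [335.5  85. ] [[328.0, 73.0], [343.0, 73.0], [343.0, 97.0], [328.0, 97.0]]
top dark 154.5 [  7. 390.] [[-0.0, 381.0], [14.0, 381.0], [14.0, 399.0], [0.0, 399.0]]
top dark 63.0 [  6.6552 338.8621] [[2.799999952316284, 325.1000061035156], [8.199999809265137, 324.6000061035156], [10.600000381469727, 352.6000061035156], [5.099999904632568, 353.1000061035156]]
top dark 309.5 [  5. 270.] [[-0.0, 253.0], [10.0, 253.0], [10.0, 287.0], [0.0, 287.0]]
top dark 839.0 [ 45.3841 267.4573] [[28.0, 251.89999389648438], [58.900001525878906, 248.5], [62.79999923706055, 283.0], [31.799999237060547, 286.5]]
top dark 622.5 [442. 242.] [[428.0, 25
[... 5151 characters left out ...]
2.3999938964844, 16.399999618530273], [422.3999938964844, 7.599999904632568], [452.8999938964844, 42.29999923706055], [442.8999938964844, 51.099998474121094]]
scene dark 42.5 [133.  10.] [[128.0, 7.0], [133.60000610351562, 4.199999809265137], [138.0, 13.0], [132.39999389648438, 15.800000190734863]]
scene dark 43.0 [107.2   8.6] [[102.19999694824219, 11.600000381469727], [106.5999984741211, 2.799999952316284], [112.19999694824219, 5.599999904632568], [107.80000305175781, 14.399999618530273]]
scene dark 400.5 [180.123   16.8525] [[162.10000610351562, 19.899999618530273], [179.89999389648438, -1.399999976158142], [198.1999969482422, 13.800000190734863], [180.39999389648438, 35.099998474121094]]
```

View pics/c1.png

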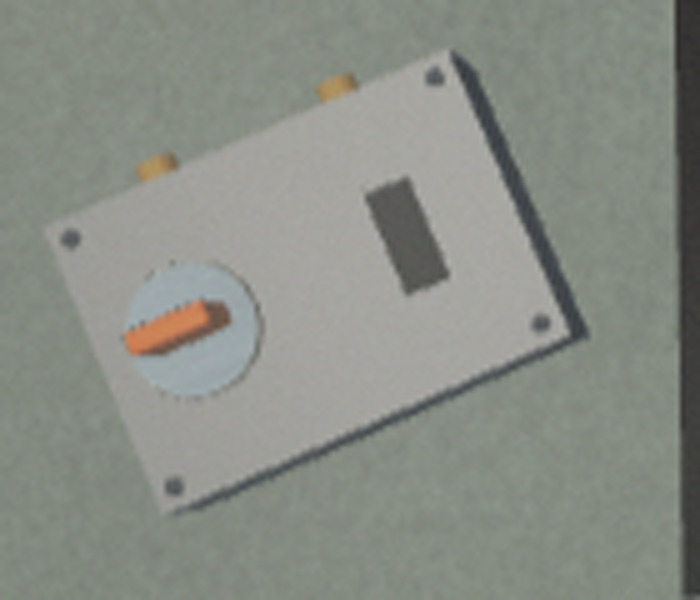

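View pics/c2.png

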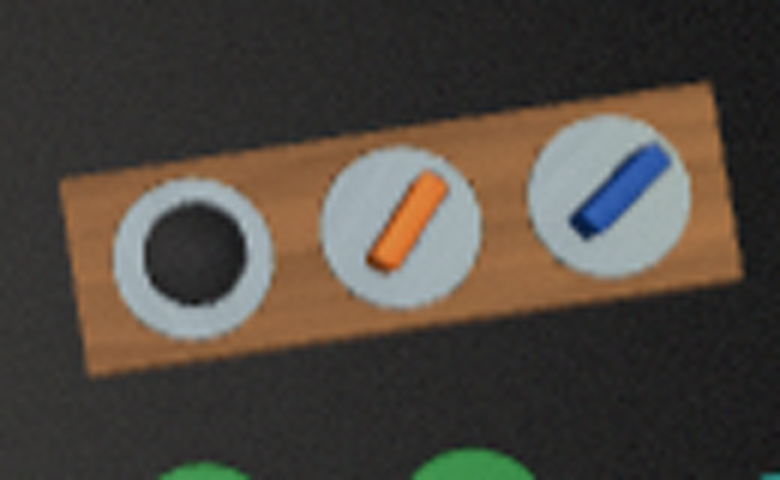

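```bash
python3 - <<'E'
from h import *
f=lambda x,y,o,s:(np.array([x,y])-(s-1)/2*0)/s+o
a=lambda v:np.degrees(np.arctan2(v[1],v[0]))
A=np.array([150,150]);B=np.array([310,150])
for zc in (.070,.076):
    cs=[plane("top",f(x,y,A,5),zc) for x,y in [(450,50),(575,337),(165,513),(47,228)]]
    print(zc,np.array(cs),[np.linalg.norm(cs[i]-cs[(i+1)%4]) for i in range(4)],[a(cs[i]-cs[(i+1)%4]) for i in range(4)])
    sl=[plane("top",f(x,y,A,5),zc) for x,y in [(365,192),(408,178),(449,279),(408,295)]]
    print(np.mean(sl,0),[np.linalg.norm(sl[i]-sl[(i+1)%4]) for i in range(4)],[a(sl[i]-sl[(i+1)%4]) for i in range(4)])
    print("scene slot",plane("scene",(410,257),zc), "sister flange", plane("top",f(193,330,A,5),zc+.008))
print("tri slot",tri(ray("top",(231.4,197.2)),ray("scene",(410,257))))
w=[plane("top",f(x,y,B,6),.096) for x,y in [(425,168),(448,183),(392,273),(367,262)]]
print("wing",np.mean(w,0),a(w[0]-w[3]),a(w[1]-w[2]),np.linalg.norm(w[0]-w[3]))
for n,p in [("knob",(193,259)),("orange",(401,228)),("blue",(609,196))]:
    print(n,plane("top",f(*p,B,6),.056))
print("scene orange flange",plane("scene",(265,203),.056))
b=[plane("top",f(x,y,B,6),.096) for x,y in [(652,143),(583,220),(670,158)]];print("bluewing",a(b[0]-b[1]))
s=sensors.state();print(R.from_quat(s["ee_rot"]).as_matrix())
E
python3 - <<'E'
import cv2
im=cv2.imread("pics/scene0.png")
cv2.imwrite("pics/c3.png",cv2.resize(im[160:260,200:340],None,fx=5,fy=5,interpolation=2))
E
```

```text
0.07 [[0.623  0.1227 0.07  ]
 [0.4662 0.0562 0.07  ]
 [0.3759 0.2782 0.07  ]
 [0.5306 0.343  0.07  ]] [np.float64(0.1702662118880859), np.float64(0.2395814941050941), np.float64(0.1677138428311071), np.float64(0.23892713497383491)] [np.float64(22.968579469512502), np.float64(-67.85985295299257), np.float64(-157.24700576635902), np.float64(112.75026064663773)]
[0.5224 0.1464 0.07  ] [np.float64(0.024483442971924205), np.float64(0.05927471052279003), np.float64(0.023723697761647112), np.float64(0.060712381884569996)] [np.float64(106.90205118456142), np.float64(21.706956481983617), np.float64(-69.78326542633073), np.float64(-157.64966759194013)]
scene slot [0.525  0.1507 0.07  ] sister flange [0.4737 0.2605 0.078 ]
0.076 [[0.6221 0.1214 0.076 ]
 [0.4662 0.0554 0.076 ]
 [0.3763 0.2761 0.076 ]
 [0.5302 0.3406 0.076 ]] [np.float64(0.1693797869597273), np.float64(0.2383342060707086), np.float64(0.16684070582131671), np.float64(0.23768325360621914)] [np.float64(22.9685794695125), np.float64(-67.85985295299255), np.float64(-157.24700576635902), np.float64(112.75026064663773)]
[0.522  0.1451 0.076 ] [np.float64(0.02435597943149713), np.float64(0.058966119755156234), np.float64(0.023600189539695338), np.float64(0.060396306439149804)] [np.float64(106.90205118456161), np.float64(21.706956481983646), np.float64(-69.78326542633086), np.float64(-157.64966759194016)]
scene slot [0.5282 0.1506 0.076 ] sister flange [0.4736 0.2585 0.084 ]
tri slot (array([0.5223, 0.1495, 0.0638]), np.float64(0.0028064941033753986))
wing [ 0.5401 -0.2453  0.096 ] -32.94484594605517 -33.18235555394907 0.04842226637241712
knob [ 0.5282 -0.1526  0.056 ]
orange [ 0.5404 -0.2467  0.056 ]
blue [ 0.553  -0.3406  0.056 ]
scene orange flange [ 0.5464 -0.2418  0.056 ]
bluewing -43.144875949975834
[[-0.9053  0.4248 -0.0004]
 [ 0.4248  0.9053 -0.0008]
 [-0.     -0.0009 -1.    ]]
```

View pics/c3.png

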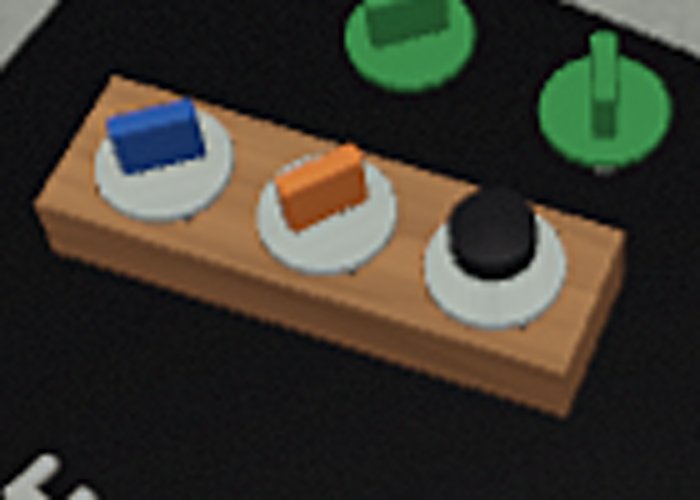

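Call:
arm_command:
  rows:
    - [-39,-22.5,0,0,0,0,-1]
    - [-39,-22.5,0,0,0,0,-1]
    - [-39,-22.5,0,0,0,0,-1]
    - [-39,-22.5,0,0,0,0,-1]
    - [-39,-22.5,0,0,0,0,-1]
    - [-39,-22.5,0,0,0,0,-1]
    - [-39,-22.5,0,0,0,0,-1]
    - [-39,-22.5,0,0,0,0,-1]
    - [-39,-22.5,0,0,0,0,-1]
    - [-39,-22.5,0,0,0,0,-1]

```text
t: 1.4
tcp_pos: [0.5024, 0.1498, 0.2312]
ee_rot: [0.218, 0.976, -0.0, -0.0]
force: [-0.7, -0.1, 0.6]
grip_width: 0.997
```

```bash
cat >> h.py <<'E'
def to(p,xang=None):
    "remaining tool-axis shift (mm) to TCP p and turn about tool z (rad) to get tool x to world angle xang"
    s=sensors.state();M=toolT(s)[:3,:3]
    d=M.T@(np.array(p)-s["tcp_pos"])*1000
    cur=np.degrees(np.arctan2(M[1,0],M[0,0]))
    print("t",s["t"],"tcp",s["tcp_pos"],"xang",cur,"tilt",np.degrees(np.arccos(-M[2,2])),"F",s["force"],"grip",s["grip_width"],"q",s["joints"])
    print("shift",d, "turn", None if xang is None else -np.radians((xang-cur+180)%360-180))
E
python3 -c "
from h import *
to((.54,-.246,.2),147)"
```

```text
t 1.4 tcp [0.5024 0.1498 0.2312] xang 154.86020330335575 tilt 0.017945626839089214 F [-0.6639 -0.0654  0.6234] grip 0.9966410293174107 q [-0.2933  0.6309 -0.1041  1.6679  0.0818  0.8473  0.7003]
shift [-202.2222 -342.3337   31.2292] turn 0.13718642751969243
```

Call:
arm_command:
  rows:
    - [-25,-43,4,0,0,0,-1]
    - [-25,-43,4,0,0,0,-1]
    - [-25,-43,4,0,0,0,-1]
    - [-25,-43,4,0,0,0,-1]
    - [-25,-43,4,0,0,0,-1]
    - [-25,-43,4,0,0,0,-1]
    - [-25,-43,4,0,0,0,-1]
    - [-27,-41,3,0,0,0,-1]
    - [0,0,0,0,0,0.137,-1]
    - [0,0,0,0,0,0,-1]

```text
t: 2.65
tcp_pos: [0.5391, -0.2442, 0.2]
ee_rot: [0.284, 0.959, -0.0, -0.0]
force: [0.4, 0.7, 0.5]
grip_width: 1.003
```

```bash
python3 -c "
from h import *
to((.54,-.246,.2),147)
s=sensors.state();im=vision.snapshot('wrist');cv2.imwrite('pics/w1.png',im[:,:,::-1]);np.save('w1.npy',toolT(s))"
```

```text
t 2.65 tcp [ 0.5391 -0.2442  0.2   ] xang 147.02451257542631 tilt 0.037388756106988406 F [0.3721 0.7447 0.55  ] grip 1.0028510679924818 q [ 0.4333  0.7697 -0.1271  1.4606  0.1113  0.919   1.2693]
shift [-1.695  -1.0491  0.0249] turn 0.0004278251493326362
```

View pics/w1.png

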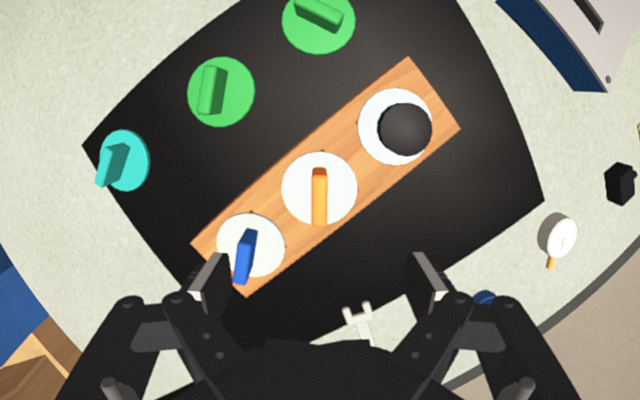

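Run:
```python
from h import *
im=cv2.imread("pics/w1.png");T=np.load("w1.npy")
cv2.imwrite("pics/c4.png",cv2.resize(im[140:240,260:380],None,fx=6,fy=6,interpolation=2))
```

```text
(no output)
```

View pics/c4.png

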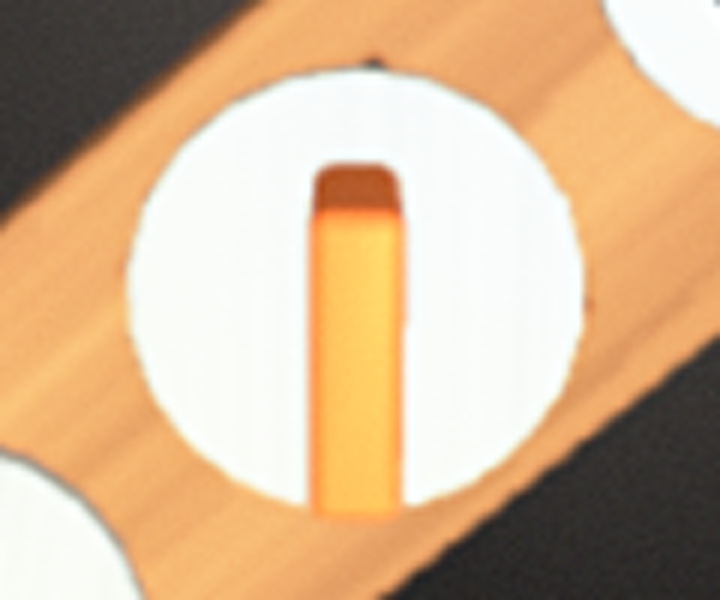

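Run:
```python
from h import *
T=np.load("w1.npy")
f=lambda x,y:(x/6+260-.4,y/6+140-.4)
w=[plane("wrist",f(x,y),.096,T) for x,y in [(312,212),(402,212),(402,518),(312,518)]]
a=lambda v:np.degrees(np.arctan2(v[1],v[0]))
print(np.mean(w,0),a(w[3]-w[0]),a(w[2]-w[1]),np.linalg.norm(w[0]-w[3]),np.linalg.norm(w[0]-w[1]))
e=[plane("wrist",f(x,y),.056,T) for x,y in [(128,290),(585,290),(356,68),(356,512)]]
print((e[0]+e[1])/2,(e[2]+e[3])/2)
to((.54,-.2455,.062),147)
```

```text
[ 0.5406 -0.2438  0.096 ] -33.24074975697142 -32.422896344042435 0.044684477165361954 0.01224258103409573
[ 0.5399 -0.2432  0.056 ] [ 0.5409 -0.244   0.056 ]
t 2.7 tcp [ 0.5393 -0.2438  0.2002] xang 147.20055540086537 tilt 0.02078329440323603 F [-0.2718  0.937  -0.2596] grip 0.9981858990433815 q [ 0.433   0.7694 -0.1279  1.4607  0.1119  0.919   1.271 ]
shift [ -1.5547  -1.0794 138.2027] turn 0.003500352077757773
```

Call:
arm_command:
  rows:
    - [-1,0,30,0,0,0,-1]
    - [0,0,35,0,0,0,-1]
    - [0,0,35,0,0,0,-1]
    - [0,0,23,0,0,0,-1]
    - [0,0,15,0,0,0,-1]
    - [0,0,0,0,0,0,-1]

```text
t: 3.45
tcp_pos: [0.54, -0.2444, 0.0619]
ee_rot: [0.283, 0.959, 0.0, -0.0]
force: [-0.7, 0.3, 1.0]
grip_width: 0.997
```

Call:
arm_command:
  rows:
    - [0,0,0,0,0,0,1]
    - [0,0,0,0,0,0,1]
    - [0,0,0,0,0,0,1]
    - [0,0,0,0,0,0,1]
    - [0,0,0,0,0,0,1]
    - [0,0,0,0,0,0,1]
  grip_force: 60

```text
t: 4.2
tcp_pos: [0.5403, -0.2449, 0.0627]
ee_rot: [0.284, 0.959, -0.0, 0.0]
force: [-0.9, 0.8, 5.9]
grip_width: 0.151
```

```bash
python3 -c "
from h import *
to((.5403,-.244,.2),147)"
```

```text
t 4.2 tcp [ 0.5403 -0.2449  0.0627] xang 147.01020662028884 tilt 0.03203322873952669 F [-0.9435  0.7672  5.8561] grip 0.1512636144314597 q [ 0.4218  0.9624 -0.1022  1.5733  0.1464  0.6128  1.2382]
shift [   0.4247    0.7797 -137.3099] turn 0.00017813912954112827
```

Call:
arm_command:
  rows:
    - [0,0,-10,0,0,0,1]
    - [0,0,-20,0,0,0,1]
    - [0,0,-30,0,0,0,1]
    - [0,0,-30,0,0,0,1]
    - [0,0,-30,0,0,0,1]
    - [0,0,0,0,0,0,1]

```text
t: 4.95
tcp_pos: [0.5408, -0.2451, 0.1847]
ee_rot: [0.284, 0.959, -0.0, 0.002]
force: [-0.1, -0.4, -0.8]
grip_width: 0.151
```

```bash
python3 -c "
from h import *
to((.5224,.1465,.182),202.6)
s=sensors.state();im=vision.snapshot('wrist');cv2.imwrite('pics/w2.png',im[:,:,::-1]);np.save('w2.npy',toolT(s))"
```

```text
t 4.95 tcp [ 0.5408 -0.2451  0.1847] xang 147.00207768520093 tilt 0.1991084917328879 F [-0.0531 -0.4166 -0.75  ] grip 0.15107948873442328 q [ 0.4333  0.7892 -0.1262  1.4773  0.1166  0.879   1.2648]
shift [228.7384 318.4479   2.0954] turn -0.970366801661271
```

View pics/w2.png

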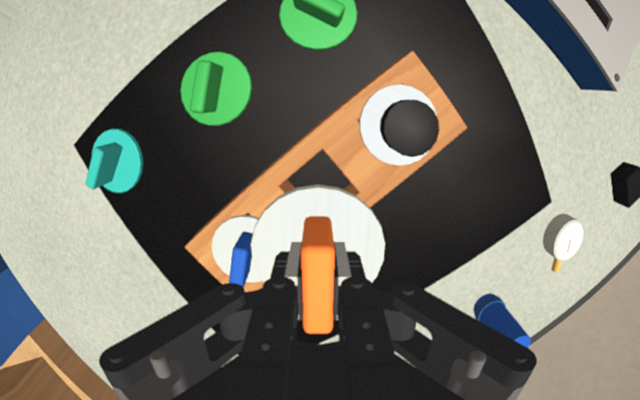

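Call:
arm_command:
  rows:
    - [10,20,0,0,0,0,1]
    - [19,40,0,0,0,0,1]
    - [19,40,0,0,0,0,1]
    - [19,40,0,0,0,0,1]
    - [19,40,0,0,0,0,1]
    - [19,40,0,0,0,0,1]
    - [19,40,0,0,0,0,1]
    - [19,40,0,0,0,0,1]
    - [19,40,0,0,0,0,1]
    - [19,40,0,0,0,0,1]

```text
t: 6.25
tcp_pos: [0.5949, 0.1738, 0.1815]
ee_rot: [0.284, 0.959, -0.0, -0.001]
force: [0.1, -0.2, -0.4]
grip_width: 0.155
```

Call:
arm_command:
  rows:
    - [0,0,0,0,0,-0.12,1]
    - [0,0,0,0,0,-0.14,1]
    - [0,0,0,0,0,-0.16,1]
    - [0,0,0,0,0,-0.16,1]
    - [0,0,0,0,0,-0.16,1]
    - [0,0,0,0,0,-0.13,1]
    - [0,0,0,0,0,-0.1,1]
    - [0,0,0,0,0,0,1]
    - [0,0,0,0,0,0,1]

```text
t: 7.38
tcp_pos: [0.595, 0.1724, 0.1819]
ee_rot: [-0.195, 0.981, -0.0, -0.0]
force: [0.0, -0.3, -1.1]
grip_width: 0.153
```

```bash
python3 -c "
from h import *
to((.5224,.1465,.182),202.6)
s=sensors.state();im=vision.snapshot('wrist');cv2.imwrite('pics/w3.png',im[:,:,::-1]);np.save('w3.npy',toolT(s))"
```

```text
t 7.375 tcp [0.595  0.1724 0.1819] xang -157.54640884026583 tilt 0.04335407614714005 F [ 0.0131 -0.2941 -1.0565] grip 0.15281409505312865 q [-0.1886  0.8446 -0.3175  1.3675  0.2858  0.9752  1.3957]
shift [77.0335  3.8005 -0.0362] turn -0.002555316316665515
```

View pics/w3.png

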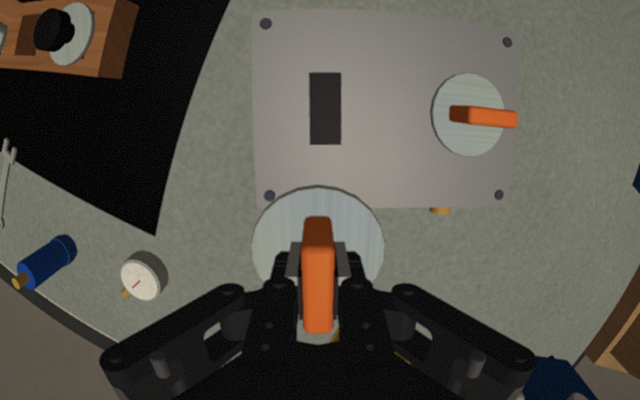

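Run:
```python
from h import *
im=cv2.imread("pics/w3.png");T=np.load("w3.npy")
m=np.zeros(im.shape[:2],np.uint8);m[60:155,295:355]=(cv2.cvtColor(im,cv2.COLOR_BGR2GRAY)[60:155,295:355]<70)*255
c=max(cv2.findContours(m,cv2.RETR_EXTERNAL,cv2.CHAIN_APPROX_NONE)[0],key=cv2.contourArea)
x,y,w,h=cv2.boundingRect(c);print(x,y,w,h,rect(c))
q=[plane("wrist",p,.070,T) for p in rect(c)[1]]
ang=lambda v:np.degrees(np.arctan2(v[1],v[0]))
print("slot",np.mean(q,0),[np.linalg.norm(q[i]-q[i-1]) for i in range(4)],[ang(q[i]-q[i-1]) for i in range(4)])
# screws
for p in [(266,24),(507,42),(499,195),(270,195)]: print(plane("wrist",p,.070,T))
# held wing top face (z wing centre+.020)
def px(P):
    c=vision.camera_info("wrist");M=np.linalg.inv(T@c["T_tool_cam"]);v=(M@np.r_[P,1])[:3];v=np.array([v[0],-v[1],-v[2]])
    th=np.arctan2(np.hypot(v[0],v[1]),v[2]);k=c["K"][0,0]*th/np.hypot(v[0],v[1]);return v[0]*k+c["K"][0,2],v[1]*k+c["K"][1,2]
zt=T[2,3]+.0133+.020
f=[plane("wrist",p,zt,T) for p in [(304,240),(333,240),(331,332),(305,332)]]
print("wingtop tool",[(np.linalg.inv(T)@np.r_[p,1])[:3]*1000 for p in f])
zf=T[2,3]+.0133-.020
print("flange lr tool",[(np.linalg.inv(T)@np.r_[plane("wrist",p,zf,T),1])[:3]*1000 for p in [(251,245),(385,245),(318,186)]])
to(np.r_[np.mean(q,0)[:2],.182],202.6)
```

```text
310 73 31 71 ((325.0, 108.0), array([[310.,  73.],
       [340.,  73.],
       [340., 143.],
       [310., 143.]], dtype=float32))
slot [0.5226 0.1496 0.07  ] [np.float64(0.05789278960010125), np.float64(0.024199304836125705), np.float64(0.05797655534260489), np.float64(0.02474766726299534)] [np.float64(-157.6274495167896), np.float64(112.88499540127633), np.float64(22.91507318443022), np.float64(-67.3142816789757)]
[0.4743 0.0774 0.07  ]
[0.3898 0.2767 0.07  ]
[0.525  0.3344 0.07  ]
[0.6087 0.1342 0.07  ]
wingtop tool [array([ 25.6568,  -4.6579, -33.2808]), array([ 25.6681,   6.6066, -33.2803]), array([-21.401 ,   6.827 , -33.3159]), array([-21.413 ,  -5.1016, -33.3164])]
flange lr tool [array([  4.1197, -35.4675,   6.7016]), array([ 4.2026, 37.1716,  6.7047]), array([36.9703,  0.795 ,  6.728 ])]
t 7.425 tcp [0.5951 0.1724 0.182 ] xang -157.52603676774868 tilt 0.034548730351391 F [-0.4356  0.7062 -1.4072] grip 0.15337125680560673 q [-0.1887  0.8445 -0.3175  1.3674  0.2859  0.9752  1.396 ]
shift [75.7127  6.6031  0.0414] turn -0.0021997565757862353
```

Call:
arm_command:
  rows:
    - [20,2,0,0,0,0,1]
    - [30,2,0,0,0,0,1]
    - [20,2,0,0,0,0,1]
    - [5,0,10,0,0,0,1]
    - [0,0,25,0,0,0,1]
    - [0,0,20,0,0,0,1]
    - [0,0,5,0,0,0,1]
    - [0,0,0,0,0,0,1]

```text
t: 8.43
tcp_pos: [0.5239, 0.1494, 0.1222]
ee_rot: [-0.196, 0.981, -0.0, -0.0]
force: [-0.1, -0.2, -1.0]
grip_width: 0.156
```

```bash
python3 -c "
from h import *
to((.5228,.148,.0847),202.7)
s=sensors.state();im=vision.snapshot('wrist');cv2.imwrite('pics/w4.png',im[:,:,::-1]);np.save('w4.npy',toolT(s))
im=vision.snapshot('scene');cv2.imwrite('pics/s4.png',cv2.resize(im[200:330,350:530,::-1],None,fx=4,fy=4,interpolation=2))"
```

```text
t 8.425 tcp [0.5239 0.1494 0.1222] xang -157.4281549350553 tilt 0.00883807572047168 F [-0.1142 -0.2369 -1.0435] grip 0.15634691040990326 q [-0.1903  0.8239 -0.2778  1.7176  0.3399  0.6479  1.3082]
shift [ 1.5246 -0.8444 37.5097] turn -0.002236725569393606
```

View pics/w4.png

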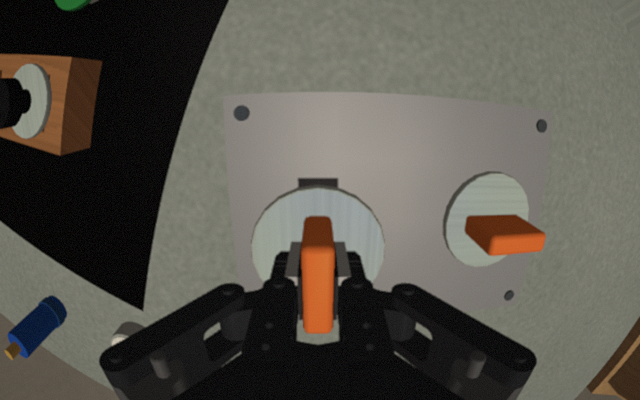

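View pics/s4.png

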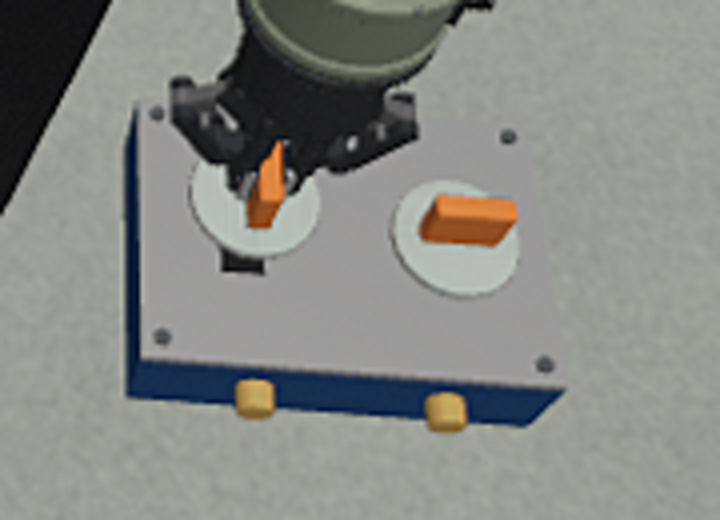

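Call:
arm_command:
  rows:
    - [0.5,0,8,0,0,0,1]
    - [0,0,8,0,0,0,1]
    - [0,0,8,0,0,0,1]
    - [0,0,6,0,0,0,1]
    - [0,0,0,0,0,0,1]

```text
t: 9.15
tcp_pos: [0.523, 0.1489, 0.0918]
ee_rot: [-0.196, 0.981, -0.0, -0.0]
force: [0.0, 0.4, -0.5]
grip_width: 0.154
```

Call:
arm_command:
  rows:
    - [0,0,3,0,0,0,1]
    - [0,0,2,0,0,0,1]
    - [0,0,1.5,0,0,0,1]
    - [0,0,0,0,0,0,1]

```text
t: 9.65
tcp_pos: [0.5232, 0.149, 0.0858]
ee_rot: [-0.196, 0.981, -0.0, -0.0]
force: [-0.2, 0.3, -1.0]
grip_width: 0.157
```

Bar is inside with no contact so far; ease down until contact.

Call:
arm_command:
  rows:
    - [0,0,1,0,0,0,1]
    - [0,0,1,0,0,0,1]
    - [0,0,0,0,0,0,1]

```text
t: 10.02
tcp_pos: [0.5233, 0.149, 0.0847]
ee_rot: [-0.196, 0.981, -0.0, 0.0]
force: [-5.3, -2.7, 18.2]
grip_width: 0.155
```

Call:
arm_command:
  rows:
    - [0,0,-0.7,0,0,0.1,1]
    - [0,0,0,0,0,0.17,1]
    - [0,0,0,0,0,0.17,1]
    - [0,0,0,0,0,0.17,1]
    - [0,0,0,0,0,0.17,1]
    - [0,0,0,0,0,0.17,1]
    - [0,0,0,0,0,0.17,1]
    - [0,0,0,0,0,0.17,1]
    - [0,0,0,0,0,0.17,1]
    - [0,0,0,0,0,0.11,1]

```text
t: 11.28
tcp_pos: [0.5234, 0.1491, 0.0847]
ee_rot: [0.556, 0.831, 0.0, 0.0]
force: [-0.0, 0.8, 1.2]
grip_width: 0.151
```

Call:
arm_command:
  rows:
    - [0,0,0,0,0,0,1]
    - [0,0,0,0,0,0,1]

```text
t: 11.52
tcp_pos: [0.5233, 0.1492, 0.0847]
ee_rot: [0.553, 0.833, 0.0, 0.0]
force: [-0.2, 2.3, 5.2]
grip_width: 0.157
```

```bash
python3 -c "
from h import *
to((.5228,.148,.0847),112.7)
im=vision.snapshot('scene');cv2.imwrite('pics/s5.png',cv2.resize(im[200:330,350:530,::-1],None,fx=4,fy=4,interpolation=2))
im=vision.snapshot('wrist');cv2.imwrite('pics/w5.png',im[:,:,::-1])"
```

```text
t 11.525 tcp [0.5233 0.1492 0.0847] xang 112.78776571002965 tilt 0.024620782694443257 F [-0.2443  2.2888  5.2467] grip 0.15737306348612795 q [-0.4134  0.8851  0.1478  1.7529 -0.2317  0.5202  0.2802]
shift [-0.8629 -0.9395 -0.0479] turn 0.0015318006103681315
```

View pics/s5.png

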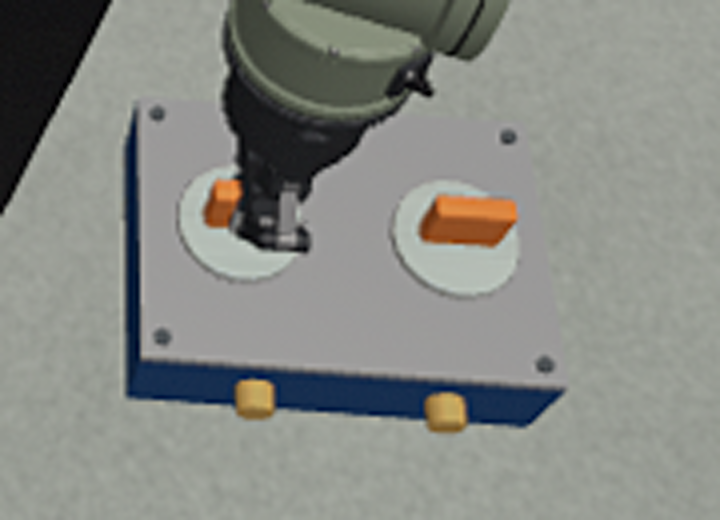

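View pics/w5.png

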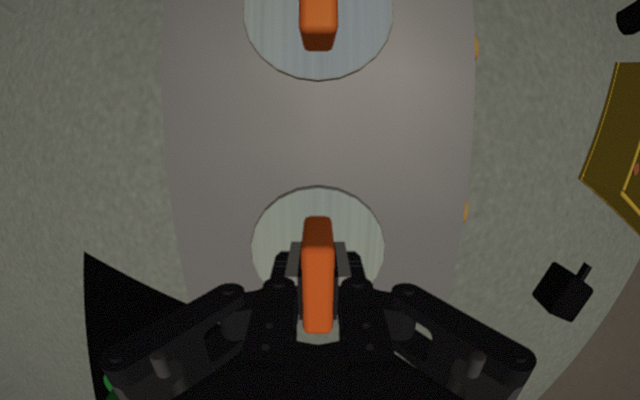

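The wing is in line with the sister, square across the slot. Now release and retreat.

Call:
arm_command:
  rows:
    - [0,0,0,0,0,0,-1]
    - [0,0,0,0,0,0,-1]
    - [0,0,0,0,0,0,-1]
    - [0,0,0,0,0,0,-1]
    - [0,0,-15,0,0,0,-1]
    - [0,0,-25,0,0,0,-1]
    - [0,0,-40,0,0,0,-1]
    - [0,0,-40,0,0,0,-1]
    - [0,0,-20,0,0,0,-1]
    - [0,0,0,0,0,0,-1]

```text
t: 12.88
tcp_pos: [0.5236, 0.1491, 0.2265]
ee_rot: [0.555, 0.832, 0.001, 0.001]
force: [-0.4, 0.4, -0.5]
grip_width: 1.004
```

Call:
arm_command:
  rows:
    - [-40,0,0,0,0,0,-1]
    - [-40,0,0,0,0,0,-1]
    - [-40,0,0,0,0,0,-1]
    - [0,0,0,0,0,0,-1]

```text
t: 13.38
tcp_pos: [0.5696, 0.0351, 0.224]
ee_rot: [0.556, 0.831, -0.001, 0.0]
force: [-0.5, 1.0, -0.4]
grip_width: 0.998
```

```bash
python3 -c "
from h import *
to((.5228,.148,.0847),112.7)
s=sensors.state();T=toolT(s);np.save('w6.npy',T)
im=vision.snapshot('wrist');cv2.imwrite('pics/w6.png',im[:,:,::-1])
im=vision.snapshot('scene');cv2.imwrite('pics/s6.png',im[:,:,::-1])
im=vision.snapshot('top');cv2.imwrite('pics/t6.png',im[:,:,::-1])"
```

```text
t 13.375 tcp [0.5696 0.0351 0.224 ] xang 112.39949898586056 tilt 0.09511180101645654 F [-0.4756  0.9662 -0.3994] grip 0.9982074256819242 q [-0.2202  0.7192  0.2024  1.5149 -0.1647  0.925   0.4237]
shift [122.3422  -0.1168 139.1909] turn -0.005244732102315549
```

View pics/w6.png

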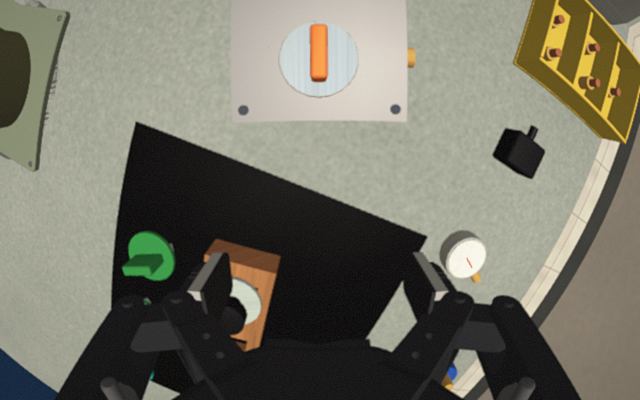

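View pics/s6.png

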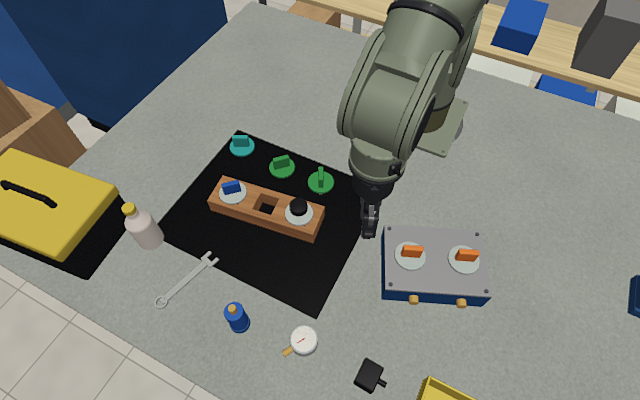

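Run:
```python
from h import *
T=np.load("w6.npy")
q=[plane("wrist",p,.078,T) for p in [(279,60),(358,60),(318.5,22),(318.5,98)]]
print("flange",(q[0]+q[1])/2,np.linalg.norm(q[0]-q[1]),np.linalg.norm(q[2]-q[3]))
v=plane("wrist",(318.5,25),.118,T)-plane("wrist",(319.5,80),.118,T);print("wing",np.degrees(np.arctan2(v[1],v[0])),np.linalg.norm(v))
# corresponding features of two orange wings and rack parts, before/after in the scene view
for n in ("scene0","s6"):
    im=cv2.imread(f"pics/{n}.png")[:,:,::-1].copy();h=cv2.cvtColor(im,cv2.COLOR_RGB2HSV)
    for nm,m in [("o",orange(im)),("b",cv2.inRange(h,(105,120,60),(125,255,255)))]:
        for c in cv2.findContours(m,cv2.RETR_LIST,cv2.CHAIN_APPROX_NONE)[0]:
            if 120<cv2.contourArea(c)<260: print(n,nm,np.array(cv2.minAreaRect(c)[0]),cv2.boundingRect(c))
    k=(im[190:235,280:320].max(2)<50).astype(np.uint8)
    n_,_,st,ce=cv2.connectedComponentsWithStats(k);print([(s[4],c) for s,c in zip(st[1:],ce[1:]) if s[4]>60])
```

```text
flange [0.5236 0.1469 0.078 ] 0.07243765604459369 0.07298785429452387
wing 113.4349410359005 0.04576795100481262
scene0 o [467.1226 255.0389] (456, 249, 23, 13)
scene0 o [264.5171 196.5377] (255, 189, 18, 17)
scene0 b [230.8302 186.9057] (222, 179, 19, 16)
[(np.int32(567), array([21.1093,  9.9788]))]
s6 o [467.0915 255.037 ] (456, 249, 23, 13)
s6 o [412.0552 251.0621] (402, 245, 21, 13)
s6 b [230.8302 186.9057] (222, 179, 19, 16)
[(np.int32(566), array([21.1113,  9.9594]))]
```

Everything checks: flange at (0.5236, 0.147), the wing at 113.4° against the slot's y axis at about 112.7°, and the neighbours unmoved.

```bash
python3 -c "
from bench import workorder
print(workorder.close_job())"
```

```text
the job is handed in; nothing more can be done
None
```

I took the orange-winged fastener out of the rack, lined its bar up with the slot and lowered it until the flange met the cover. I then gave it a quarter turn, let go, backed the arm away and handed the job in at about 13.5 s. The hand-in gave no verdict.

- **Seating:** contact came at the height worked out beforehand (TCP z 0.0847 m), with a push of about 18 N. I did not measure the flange height or tilt again after letting go, but in the last views it looks flat and at the same height as the sister fastener.
- **Position:** the flange centre measured (0.5236, 0.147) m. The slot centre measured (0.522–0.525, 0.146–0.151) m depending on the camera, so the views differ by up to about 4 mm and the fastener is well inside the 15 mm limit.
- **Angle:** the wing is at about 113.4°, against about 112.7° for square across the slot.
- **Blue and black fasteners:** both stayed where they were, within 0.1 pixel in the scene view before and after.
- **Arm:** the open gripper was clear of everything, about 12 cm to the side and 14 cm higher than where it let go. No check failed.

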